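# Level the letter-scale shelf

### The arm

A 6-joint arm with a two-finger parallel gripper is mounted at the origin on the work surface. World frame = base frame: x ahead of the robot, y to its left, z up, the work surface at z = 0. Lengths are in m, angles in rad, forces in N, time in s.
With the tool pointing down it reaches from about 0.375 to 0.75 m from the base axis. Payload 9 kg.
Tool frame: the origin (TCP) lies midway between the tips of the shut fingers; the grasp point (between the pads) lies 19 mm behind it (grip_depth is the distance from the TCP to the grasp point, in m); z points along the fingers, x is the direction in which the jaws open and shut, and the axes are right-handed (so a half turn about z gives the same grasp; the last joint's range is limited). The gripper opens to 85 mm and grips with 20 to 120 N. Pads are 22 mm wide; open, the fingers measure 114 mm over their backs; the gripper's body (76 mm by 85 mm) begins 54 mm behind the grasp point. The pads swing forward as they close: fully open they stand 13 mm farther back than shut.
Start: joints at [1.013, 0.104, 0.097, 1.564, 0, 1.353], TCP at [0.2, 0.566, 0.231] pointing down, gripper open.
Joint ranges: [-2.99, 2.99], [-0.84, 1.86], [-1.1, 1.16], [-1.84, 2.11], [-1.51, 1.56], [-3.14, 3.14]. Speed limits (rad/s): [2.22, 2.22, 2.57, 3.14, 3.14, 3.14].

### API

Orientations are given as a unit quaternion [w, x, y, z].
In Python, from plant import * gives the robot as it stands. Calls block until the motion is done:
- reach(position, orientation): joint-space move of the TCP to a pose.
- line_to(position, rotation=None, max_speed=0.15, contact_N=None): straight line of the TCP; rotation=None keeps the orientation; max_speed is the mean speed in m/s. With contact_N (N) it stops when the force on the tool has changed by that much, and returns True; else False.
- goto_joints(angles): joint-space move.
- gripper_to(opening, f_grip=None): finger opening in m; f_grip is the grip in N (None keeps the last); returns when the fingers have stopped.
- pause(seconds).
- solve_ik(position, orientation): joint angles nearest the present ones, or None.
- get_state(): the state.
- snapshot(name): name is "scene" or "side" or "wrist"; returns a dict with "image" (420x560x3 uint8, red, green, blue), "range_z" (420x560 float32, m along the optical axis (not along the pixel's ray), 0 where there is no reading), "K" (3x3 intrinsics, pixels), "R" (3x3) and "t" (3): a world point X has camera coordinates R X + t. Camera axes: x right, y down, z forward; pixel columns grow to the right and rows downward; lengths in m; the calibration is good to about 2 mm. The wrist camera is an equidistant fisheye: a pixel r from the principal point sees the ray r / f radians off the axis. A picture is of the moment at which its call begins.
A pose or a line that the arm cannot do raises PlanningError and nothing moves.
- hand_in(): hands the job in, once; it reports no verdict.
The state is a dict: "clock": time; "joints": joint angles; "qvel": joint speeds; "effort": joint torques, N m; "eef_pos": TCP position; "orientation": TCP orientation; "ft_force": force on the tool from outside, world axes, zero at the start; "torque": the same for the moment, N m; "width": finger opening in m.
Only numpy, scipy, OpenCV 4.12 (cv2) and the standard library are available. Lean on these libraries where they do the work, as an engineer would, in place of code of your own. Each camera call takes 0.05 s, during which the arm holds its last target.

### The job

The small pale shelf for the letter scale hangs low at its screw-foot end. Stand the spirit level upright, lengthwise in the middle of the shelf board and let go of it, so that its bubble shows the slope; then turn the black wing knob of the screw foot until the bubble rests between the two lines, and let go of the knob. Finally press straight down on top of the level with a light, steady push of about 10 N and finish while still pressing, with the bubble still between the lines; do not bang the level down and leave everything else on the desk and shelf where it is.

Things in the scene. Friction and masses are not known exactly. Their poses are not given: they have to be found in the camera images.
- level_mid (a point): The spirit level: plain aluminium bar with black ends, 200 mm long (its x axis), 28 wide (y), 42 high (z up), 0.3 to 0.45 kg, standing upright on the desk to the robot's right. This point is its centre, 21 mm above its underside. In the middle of its top face is a pale green vial with two black lines, in a window 68 mm long; beyond that the top is solid metal.
- bubble_mid (a point): Middle of the light bubble in the vial. Its offset from level_mid along the level's x axis shows the slope once the level stands on the shelf: 0 is midway between the lines, within 3 mm it lies between them (bubble 14 mm long, lines 20 apart). It goes to the higher end, about 1.5 mm per milliradian, at most 22 mm, and settles in about 1 s.
- shelf_mid (a point): Centre of the top of the pale shelf board, about 118 mm above the desk; the board is 400 mm long (y axis) and 200 deep (x axis), z up. It stands on a grey panel leg at its +y end and on one screw foot beyond its -y end, which starts 2 to 4 mm too low. A small black clip pot, 46 mm across, 42 tall, stands on the board about 168 mm from the middle towards +y.
- jack_grip (a point): Centre of the black wing knob on top of the screw foot, on its upright spindle, about 165 mm above the desk, 245 mm from the board's middle (45 mm beyond its -y edge). The wing is a flat bar 50 mm long (y axis), 11 thick (x axis), 30 tall (15 either side of this point); below it a hub 26 mm across. Grip it across the 11 mm and turn about the vertical.
- jack (a joint): Angle of the wing knob, rad, growing clockwise seen from above. Clockwise raises the -y end of the shelf, about 4 milliradians of slope (6 mm of bubble) per radian of turn. The knob stays at its height and where it is left; it turns with about 0.1 N m. It needs about 1 to 2.1 rad.
Not all that is in view belongs to the job. What is meant by the part that bears level_mid is not purple, and is the larger of those in its own colour.

How it is judged:
On the way, in this order (a step that is already met when the one before it is completed fails the run):
1. the level stands upright and lengthwise in the middle of the shelf, let go, and its bubble has run out past a line (x of level_mid in the frame of shelf_mid between -0.05 and 0.05 m and y of level_mid in the frame of shelf_mid between -0.06 and 0.06 m and z of level_mid in the frame of shelf_mid between 0.017 and 0.025 m and angle between the x axis of level_mid and the y axis of shelf_mid, either way round below 0.2 rad and angle between level_mid's own z axis and vertical below 0.1 rad and contact force between the fingers and level below 0.1 N and (x of bubble_mid in the frame of level_mid below -0.004 m or x of bubble_mid in the frame of level_mid above 0.004 m)), for 0.4 s.
2. the wing knob has been turned and let go, and the bubble rests between the lines with nothing touching the level (x of bubble_mid in the frame of level_mid between -0.003 and 0.003 m and z of level_mid in the frame of shelf_mid between 0.017 and 0.025 m and angle between the x axis of level_mid and the y axis of shelf_mid, either way round below 0.2 rad and contact force between the fingers and level below 0.1 N and contact force between the fingers and jack below 0.1 N), for 0.4 s.
3. the fingers press the level down on the shelf (contact force between the fingers and level above 3 N and contact force between level and shelf above 8 N), for 0.2 s.
At the end, for the whole second after the job is handed in: Level upright on the board, centre within 50 mm across and 60 mm along of its middle, lengthwise within 0.2 rad; fingers press it so that it bears on the board with 8 to 35 N, its own 3 to 4.3 N included; bubble within 3 mm of midway between the lines; knob let go (all of step 3 and x of level_mid in the frame of shelf_mid between -0.05 and 0.05 m and y of level_mid in the frame of shelf_mid between -0.06 and 0.06 m and z of level_mid in the frame of shelf_mid between 0.017 and 0.025 m and angle between the x axis of level_mid and the y axis of shelf_mid, either way round below 0.2 rad and angle between level_mid's own z axis and vertical below 0.1 rad and x of bubble_mid in the frame of level_mid between -0.003 and 0.003 m and contact force between level and shelf below 35 N and contact force between the fingers and jack below 0.1 N); the arm keeps its last pose, push and grip.
It fails at once if the level was banged down on the shelf (contact force between level and shelf above 60 N).
It fails at once if a bystander was pushed away or knocked over (distance of any of clip_pot, stapler, mug, pencil_pot, calculator, tape_dispenser, hole_punch from where it was at the start of the episode above 0.02 m).
It also fails if it takes over 72 s, if anything falls off the work surface, if the arm or the gripper's body presses on something with over 40 N, if the wrist force passes 120 N, or if a joint passes its speed limit or range.

## Working session

There is one attempt and no reset: what is moved stays moved. The work goes in short steps, each a Python script; the robot and the scene stay as the last script left them, time stands still between calls to the robot, and variables do not carry over. Pictures are saved under pics/ and viewed, and the job is handed in when it is done.

```bash
ls; mkdir -p pics
cat > h.py <<'E'
from plant import *
import numpy as np, cv2
def shot(n,f):
    s=snapshot(n); cv2.imwrite('pics/'+f+'.png',s['image'][:,:,::-1]); np.savez('pics/'+f+'.npz',**s); return s
def pix2w(s,u,v,z=None):
    K,R,t=s['K'],s['R'],s['t']
    d=R.T@np.array([(u-K[0,2])/K[0,0],(v-K[1,2])/K[1,1],1]); o=-R.T@t
    if z is None: return o+d*s['range_z'][int(round(v)),int(round(u))]
    return o+d*(z-o[2])/d[2]
E
python3 - <<'E'
from h import *
for n in ['scene','side','wrist']:
    s=shot(n,n+'0'); print(n,-s['R'].T@s['t'],s['R'][2],s['K'][0])
st=get_state(); print(st)
E
```

```text
pics
scene [ 1.3054301  -0.23317292  0.69745276] [-0.80959066  0.06217293 -0.58369297] [483.0816949    0.         277.64559551]
side [0.32290075 0.71351667 0.67544142] [ 0.15340517 -0.83005756 -0.53616351] [503.88530774   0.         281.52927579]
wrist [0.12135751 0.59323585 0.37382041] [ 0.30655402 -0.10840173 -0.94566045] [325.1922621    0.         283.32736039]
{'clock': 0.15, 'joints': array([1.01329405e+00, 1.04526544e-01, 9.66259010e-02, 1.56393947e+00,
       6.81788522e-06, 1.35310270e+00]), 'qvel': array([ 0.00088366, -0.00213908,  0.00216312, -0.00034998, -0.00064497,
       -0.00040191]), 'effort': array([ 2.87141869e-03, -5.57356167e+01,  5.04008389e+01,  1.25122117e-02,
       -3.16187979e-04,  2.36548692e-05]), 'eef_pos': array([0.19981941, 0.56545563, 0.2307097 ]), 'orientation': array([ 1.99034813e-04,  8.16488314e-01,  5.77361725e-01, -4.82463648e-04]), 'ft_force': array([0.18208256, 0.96637204, 0.02657488]), 'torque': array([-0.02209719, -0.03976099,  0.01746029]), 'width': 0.08555723762295857}
```

View pics/scene0.png

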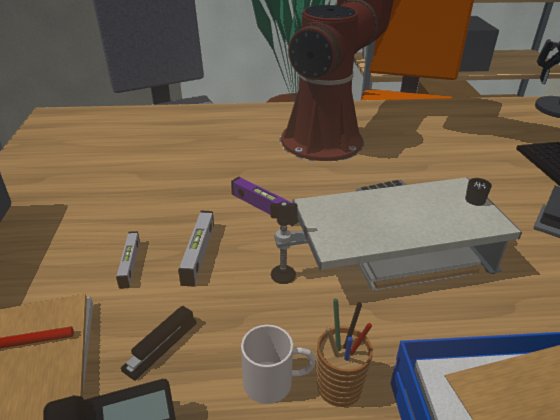

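View pics/side0.png

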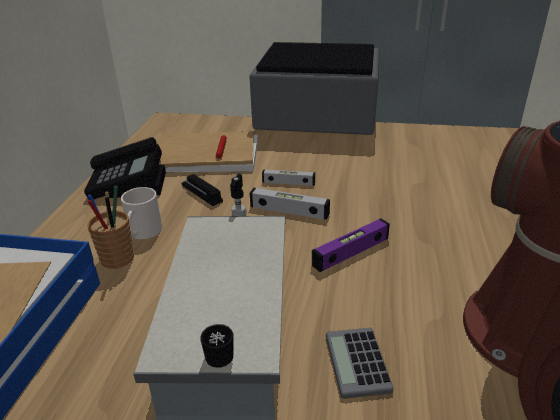

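The wanted level is the larger aluminium one, at scene pixel (197,247); the smaller one at (129,258) and the purple one at (262,197) are decoys. The shelf's wing knob is at about (285,212) and the clip pot at (478,190).

```bash
cat >> h.py <<'E'
def cloud(s):
    K,R,t=s['K'],s['R'],s['t']; h,w=s['range_z'].shape
    u,v=np.meshgrid(np.arange(w),np.arange(h)); z=s['range_z'].astype(float)
    c=np.stack([(u-K[0,2])/K[0,0]*z,(v-K[1,2])/K[1,1]*z,z],-1)
    P=(c-t)@R; P[z==0]=np.nan; return P
def rect(P2):
    r=cv2.minAreaRect(P2.astype(np.float32)); b=cv2.boxPoints(r)
    e=[b[1]-b[0],b[2]-b[1]]; e=max(e,key=np.linalg.norm); return np.array(r[0]),r[1],np.degrees(np.arctan2(e[1],e[0]))
E
cat > m.py <<'E'
from h import *
import sys
for n in ['scene','side']:
    s=dict(np.load(f'pics/{n}0.npz')); P=cloud(s); im=s['image'].astype(int)
    X,Y,Z=P[...,0],P[...,1],P[...,2]
    box={'scene':(170,205,225,290),'side':(243,183,335,222)}[n]
    u0,v0,u1,v1=box; m=np.zeros(Z.shape,bool); m[v0:v1,u0:u1]=1
    mt=(m&(Z>0.036)&(Z<0.048)).astype(np.uint8)
    k,l,stt,_=cv2.connectedComponentsWithStats(mt); i=1+np.argmax(stt[1:,4]); q=P[l==i]
    print(n,'level top',rect(q[:,:2]),len(q),np.median(q[:,2]))
    # shelf
    m=(Z>0.10)&(Z<0.13)&(X>0.3)&(X<0.9)&(abs(Y)<0.5)
    k,l,stt,_=cv2.connectedComponentsWithStats(m.astype(np.uint8)); i=1+np.argmax(stt[1:,4]); q=P[l==i]
    print('shelf',rect(q[:,:2]),len(q)); A=np.c_[q[:,:2],np.ones(len(q))]; c=np.linalg.lstsq(A,q[:,2],rcond=None)[0]; print(c, np.std(A@c-q[:,2]))
    b=cv2.boxPoints(cv2.minAreaRect(q[:,:2].astype(np.float32))); print(b)
    m=(Z>0.152)&(Z<0.19)&(X>0.3)&(X<0.9)&(Y<0.2)&(Y>-.5)
    k,l,stt,_=cv2.connectedComponentsWithStats(m.astype(np.uint8)); i=1+np.argmax(stt[1:,4]); q=P[l==i]
    if n=='scene' or 1: print('knob',rect(q[:,:2]),q.min(0),q.max(0),len(q))
    t=q[q[:,2]>0.175]; print(' top',rect(t[:,:2]) if len(t)>2 else None)
E
python3 m.py
```

```text
scene level top (array([ 0.50266653, -0.34429386]), (0.02952163852751255, 0.20383824408054352), np.float32(-9.600626)) 888 0.04240458315239347
shelf (array([0.54966247, 0.04753706]), (0.2064923793077469, 0.4624568819999695), np.float32(-81.6636)) 13658
[-0.02102597  0.00878291  0.12975602] 0.0036250284928935218
[[ 0.41398257  0.26135316]
 [ 0.48103184 -0.19621733]
 [ 0.6853424  -0.16627905]
 [ 0.6182931   0.29129145]]
knob (array([ 0.58384287, -0.16769795]), (0.048652682453393936, 0.022877434268593788), np.float32(71.37042)) [ 0.57202109 -0.19191833  0.15227391] [ 0.59592331 -0.14344981  0.18372584] 433
 top (array([ 0.58212888, -0.16768228]), (0.04812707379460335, 0.020265700295567513), np.float32(86.650764))
side level top (array([ 0.49928698, -0.34407949]), (0.03727786988019943, 0.20239508152008057), np.float32(-9.515672)) 613 0.04055725969349512
shelf (array([0.54876673, 0.0471395 ]), (0.20203609764575958, 0.46724069118499756), np.float32(-81.7627)) 19550
[-0.00058685  0.00173283  0.11741022] 0.0028889731425623
[[ 0.41531935  0.26387644]
 [ 0.4822624  -0.1985438 ]
 [ 0.68221414 -0.16959745]
 [ 0.6152711   0.29282278]]
knob (array([ 0.57920605, -0.1641549 ]), (0.01924813911318779, 0.049655016511678696), np.float32(-82.637596)) [ 0.56982153 -0.18995981  0.15216052] [ 0.58881447 -0.13912842  0.18209902] 213
 top (array([ 0.57893533, -0.16546765]), (0.048682887107133865, 0.018142499029636383), np.float32(74.91848))
```

Run:
```python
import cv2
a=cv2.imread('pics/scene0.png')[165:300,165:345]; b=cv2.imread('pics/side0.png')[160:240,215:345]
cv2.imwrite('pics/z1.png',cv2.resize(a,None,fx=4,fy=4,interpolation=2)); cv2.imwrite('pics/z2.png',cv2.resize(b,None,fx=6,fy=6,interpolation=2))
```

```text
(no output)
```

View pics/z1.png

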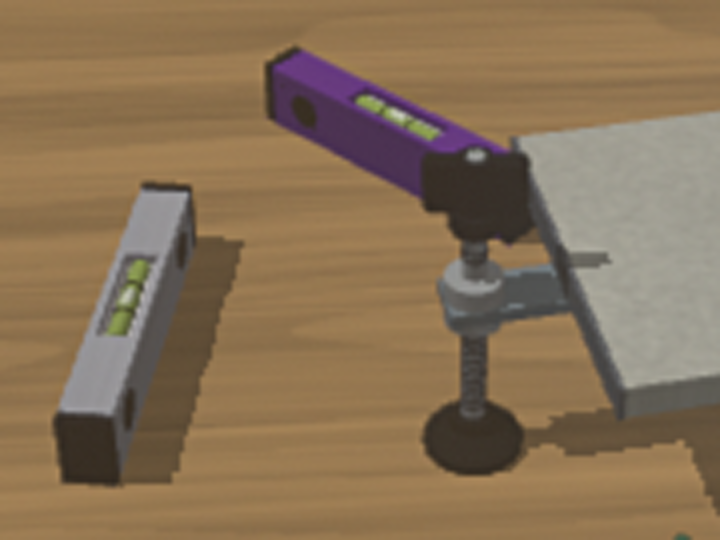

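View pics/z2.png

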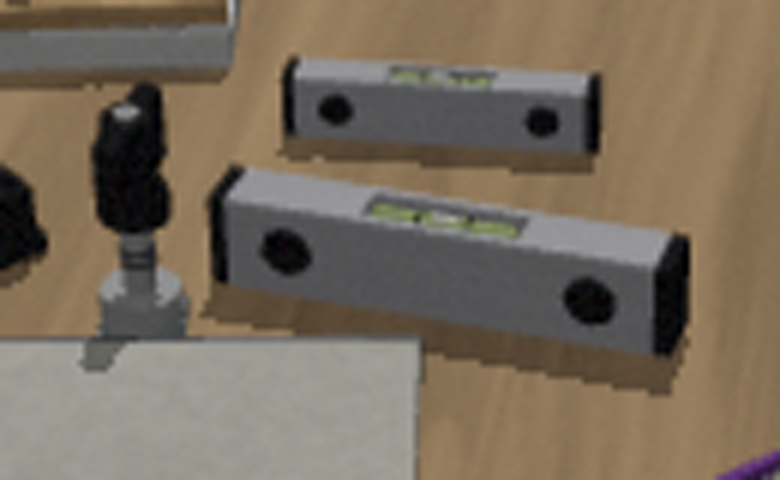

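Run:
```python
from h import *
for n in ['scene','side']:
    s=dict(np.load(f'pics/{n}0.npz')); P=cloud(s); im=s['image'].astype(int)
    Z=P[...,2]; sat=im.max(-1)-im.min(-1)
    m=(abs(Z-0.117)<.008)&(im.mean(-1)>125)&(sat<45)&(P[...,0]<.9)
    k,l,stt,_=cv2.connectedComponentsWithStats(m.astype(np.uint8)); i=1+np.argmax(stt[1:,4])
    mm=cv2.morphologyEx((l==i).astype(np.uint8),cv2.MORPH_OPEN,np.ones((5,5)))
    # rays to plane 0.117
    v,u=np.nonzero(mm); K,R,t=s['K'],s['R'],s['t']
    d=np.c_[(u-K[0,2])/K[0,0],(v-K[1,2])/K[1,1],np.ones(len(u))]@R; o=-R.T@t
    q=o+d*((0.117-o[2])/d[:,2])[:,None]
    print(n,rect(q[:,:2])); p=P[mm>0]; A=np.c_[p[:,:2],np.ones(len(p))]; c=np.linalg.lstsq(A,p[:,2],rcond=None)[0]; print(c,np.median(p[:,2]))
    print(cv2.boxPoints(cv2.minAreaRect(q[:,:2].astype(np.float32))))
```

```text
scene (array([0.54193854, 0.07690077]), (0.20135776698589325, 0.4029494822025299), np.float32(-80.98461))
[-9.25036268e-05  7.90844692e-03  1.19129327e-01] 0.11957296472399168
[[ 0.4109324   0.26011017]
 [ 0.47407445 -0.13786137]
 [ 0.67294466 -0.10630864]
 [ 0.6098026   0.2916629 ]]
side (array([0.54480904, 0.07612167]), (0.2003609538078308, 0.3939571976661682), np.float32(-81.695114))
[-0.00240949  0.00676331  0.11840431] 0.11783774966703191
[[ 0.41722742  0.25656456]
 [ 0.47413078 -0.13326141]
 [ 0.6723907  -0.10432121]
 [ 0.61548734  0.28550476]]
```

```bash
cat >> h.py <<'E'
from scipy.spatial.transform import Rotation as Ro
def down(deg):
    a=np.radians(deg); c,s=np.cos(a),np.sin(a)
    q=Ro.from_matrix(np.array([[c,s,0],[s,-c,0],[0,0,-1]])).as_quat(); return [q[3],q[0],q[1],q[2]]
LV=np.array([0.501,-0.344]); LA=-9.6
SH=np.array([0.5435,0.0765]); SA=98.6
KN=np.array([0.5805,-0.1670])
E
python3 - <<'E'
from h import *
np.set_printoptions(precision=3,suppress=True)
for nm,p,z,angs in [('lv',LV,.1,[LA+90,LA-90]),('lv',LV,.012,[LA+90,LA-90]),('sh',SH,.26,[SA+90,SA-90]),('sh',SH,.13,[SA+90,SA-90]),('kn',KN,.16,[SA+90-30*k for k in range(0,10)]),('press',SH,.16,[SA,SA+180])]:
    for a in angs:
        print(nm,z,a,solve_ik([*p,z],down(a)))
E
```

```text
lv 0.1 80.4 [-0.817  0.144 -0.098  1.329  0.    -0.649]
lv 0.1 -99.6 [-0.817  0.144 -0.098  1.329  0.     2.493]
lv 0.012 80.4 [-0.817  0.206 -0.194  1.171  0.    -0.649]
lv 0.012 -99.6 [-0.817  0.206 -0.194  1.171  0.     2.493]
sh 0.26 188.6 [-0.099 -0.044 -0.001  1.613  0.    -1.819]
sh 0.26 8.599999999999994 [-0.099 -0.044 -0.001  1.613  0.     1.322]
sh 0.13 188.6 [-0.099 -0.046 -0.24   1.378  0.    -1.819]
sh 0.13 8.599999999999994 [-0.099 -0.046 -0.24   1.378  0.     1.322]
kn 0.16 188.6 [-0.496  0.114 -0.021  1.435  0.    -2.217]
kn 0.16 158.6 [-0.496  0.114 -0.021  1.435  0.    -1.694]
kn 0.16 128.6 [-0.496  0.114 -0.021  1.435  0.    -1.17 ]
kn 0.16 98.6 [-0.496  0.114 -0.021  1.435  0.    -0.646]
kn 0.16 68.6 [-0.496  0.114 -0.021  1.435  0.    -0.123]
kn 0.16 38.599999999999994 [-0.496  0.114 -0.021  1.435  0.     0.401]
kn 0.16 8.599999999999994 [-0.496  0.114 -0.021  1.435  0.     0.924]
kn 0.16 -21.400000000000006 [-0.496  0.114 -0.021  1.435  0.     1.448]
kn 0.16 -51.400000000000006 [-0.496  0.114 -0.021  1.435  0.     1.972]
kn 0.16 -81.4 [-0.496  0.114 -0.021  1.435  0.     2.495]
press 0.16 98.6 [-0.099 -0.054 -0.192  1.432  0.    -0.249]
press 0.16 278.6 [-0.099 -0.054 -0.192  1.432  0.     2.893]
```

Run:
```python
from h import *
s=dict(np.load('pics/scene0.npz'));print(pix2w(s,129,240,.03),pix2w(s,126,275,.03))
gripper_to(0.06)
line_to([0.2,0.566,0.29],max_speed=.2)
reach([*LV,0.20],down(LA+90)); 
s=shot('wrist','w1'); print(get_state()['clock'],get_state()['eef_pos'],get_state()['width'])
shot('scene','s1')
```

```text
[ 0.48332199 -0.49001286  0.03      ] [ 0.59212414 -0.47674402  0.03      ]
4.375 [ 0.50137008 -0.3434937   0.20008832] 0.06001951925097945
```

View pics/w1.png

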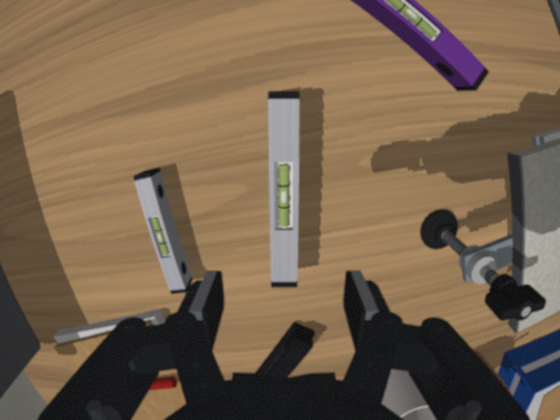

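View pics/s1.png

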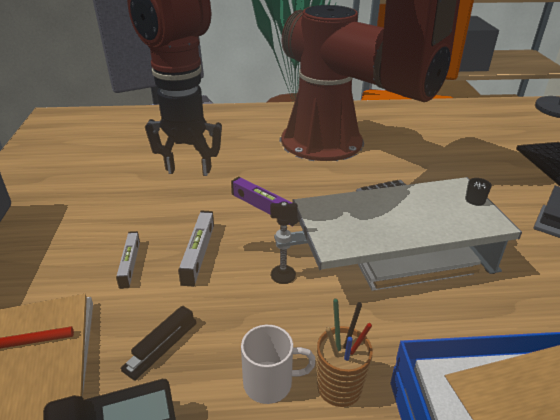

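The wrist view shows the level squarely between the jaws (column 284, upright in the image). The scene view shows the hand above it.

Run:
```python
from h import *
print(line_to([*LV,0.013],max_speed=.12,contact_N=8))
gripper_to(0.0,f_grip=45); st=get_state(); print(st['width'],st['eef_pos'],st['clock'])
line_to([*LV,0.06],max_speed=.1); st=get_state(); print(st['ft_force'],st['torque'])
line_to([*LV,0.28],max_speed=.25); st=get_state(); print(st['width'],st['clock'])
shot('side','d2')
```

```text
False
0.02731980200876864 [ 0.50128344 -0.34428141  0.01356389] 6.525
[ 0.29909081  0.89155638 -3.09935857] [0.02586236 0.00772164 0.00803779]
0.02731147725614879 8.175
```

View pics/d2.png

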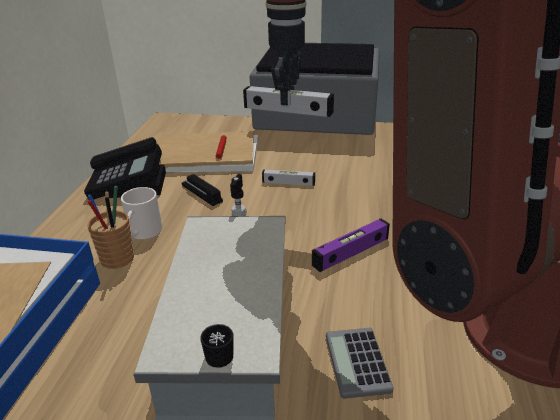

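The level is held at its centre, horizontal, clear of the desk (side pixel 290,100). Next I place it.

Run:
```python
from h import *
reach([*SH,0.28],down(SA-90))
line_to([*SH,0.155],max_speed=.15); pause(.2)
print(get_state()['ft_force'],get_state()['eef_pos'])
print(line_to([*SH,0.126],max_speed=.02,contact_N=4))
st=get_state(); print(st['ft_force'],st['eef_pos'],st['clock'])
shot('side','d3')
```

```text
[ 0.04242108  0.17599077 -3.45915284] [0.54408396 0.07644583 0.15601478]
True
[ 0.07148177 -1.95076641  4.07967496] [0.54347194 0.07636217 0.13192773] 12.1833
```

View pics/d3.png

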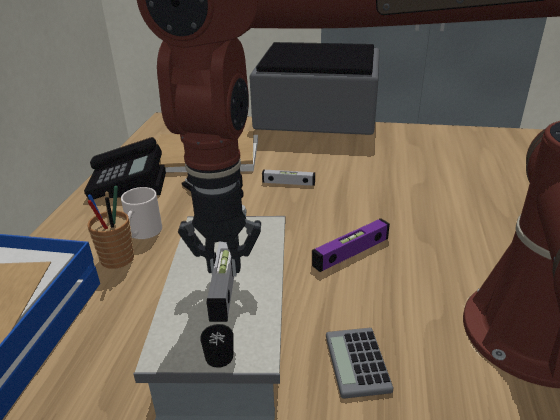

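The level is touching the board at the expected height (TCP z 0.132) and lies lengthwise, clear of the pot. I release it and look.

Run:
```python
from h import *
gripper_to(0.06)
line_to([*SH,0.27],max_speed=.2)
reach([*KN,0.235],down(SA+90)); 
s=shot('side','d4'); a=shot('scene','s4'); w=shot('wrist','w4'); print(get_state()['clock'])
cv2.imwrite('pics/d4z.png',cv2.resize(s['image'][150:380,140:320,::-1],None,fx=2.5,fy=2.5,interpolation=2))
cv2.imwrite('pics/s4z.png',cv2.resize(a['image'][150:290,240:520,::-1],None,fx=2.8,fy=2.8,interpolation=2))
```

```text
16.6167
```

View pics/d4z.png

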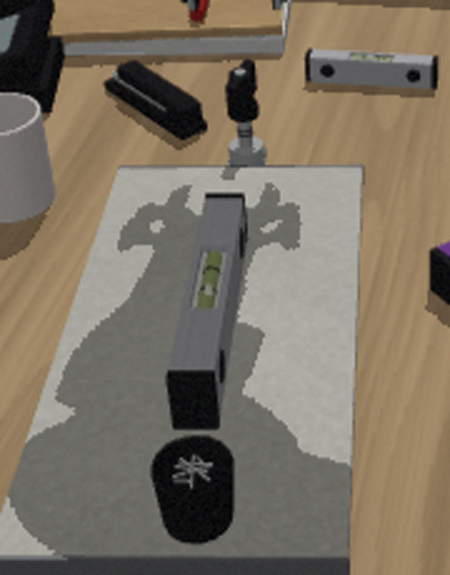

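View pics/s4z.png

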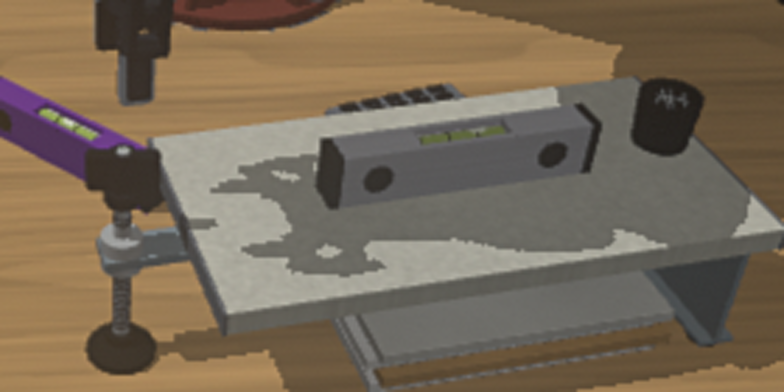

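View pics/w4.png

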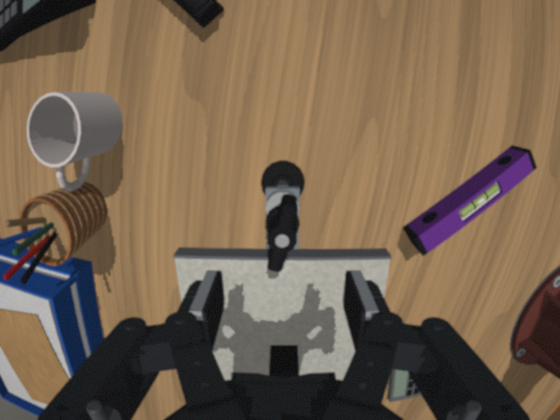

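Step 1 looks met: the level stands free and its bubble has run to the +y end. In the wrist view the wing leans about 10° clockwise about its spindle, from (290,200) to (275,268). I measure both.

```bash
cat >> h.py <<'E'
def prof(s,c=SH,half=0.05,z=0.157,step=0.001):
    # sample image along level axis on plane z ; print profile
    K,R,t=s['K'],s['R'],s['t']; a=np.radians(SA); e=np.array([np.cos(a),np.sin(a)])
    hsv=s['image'].astype(np.float32); out=[]
    for d in np.arange(-half,half+1e-9,step):
        p=np.r_[c+e*d,z]; q=R@p+t; u=K[0,0]*q[0]/q[2]+K[0,2]; v=K[1,1]*q[1]/q[2]+K[1,2]
        out.append((d,u,v))
    return np.array(out)
E
python3 - <<'E'
from h import *
np.set_printoptions(precision=1,suppress=True)
for f in ['d4','s4']:
    s=dict(np.load(f'pics/{f}.npz')); im=s['image'].astype(int); P=cloud(s)
    # green vial pixels near the level
    pr=prof(s); u0,v0=pr[50,1:]; print(f,pr[[0,50,100],1:])
    hs=cv2.cvtColor(s['image'],cv2.COLOR_RGB2HSV).astype(int)
    W=np.zeros(hs.shape[:2],bool); W[int(v0)-22:int(v0)+22,int(u0)-25:int(u0)+25]=1
    m=W&(hs[...,0]>22)&(hs[...,0]<50)&(hs[...,1]>70)
    v,u=np.nonzero(m); print(len(u),u.min(),u.max(),v.min(),v.max())
    a=np.radians(SA); e=np.array([np.cos(a),np.sin(a)])
    pts=[pix2w(s,x,y,.157)[:2] for x,y in zip(u,v)]; al=(np.array(pts)-SH)@e; print('green extent mm',al.min()*1e3,al.max()*1e3)
    b=W&(hs[...,1]<110)&(hs[...,0]>20)&(hs[...,0]<60)&(hs[...,2]>150); b&=cv2.dilate(m.astype(np.uint8),np.ones((3,3)))>0
    v,u=np.nonzero(b);
    for x,y in zip(u,v): print((x,y),hs[y,x],((pix2w(s,x,y,.157)[:2]-SH)@e)*1e3)
w=dict(np.load('pics/w4.npz'))['image']
cv2.imwrite('pics/w4z.png',cv2.resize(w[150:290,210:350,::-1],None,fx=4,fy=4,interpolation=2))
for f,(u0,v0) in {'d4':(224,262),'s4':(405,198)}.items():
    im=dict(np.load(f'pics/{f}.npz'))['image']; cv2.imwrite(f'pics/{f}zz.png',cv2.resize(im[v0-25:v0+25,u0-30:u0+30,::-1],None,fx=10,fy=10,interpolation=0))
E
```

```text
d4 [[225.5 243.6]
 [222.1 261.2]
 [218.4 280.8]]
105 219 228 250 272
green extent mm -31.214295960311667 28.178683976566354
s4 [[381.1 201.6]
 [404.9 198.5]
 [428.2 195.5]]
63 390 419 195 200
green extent mm -29.415296185282266 31.313614363881587
```

View pics/w4z.png

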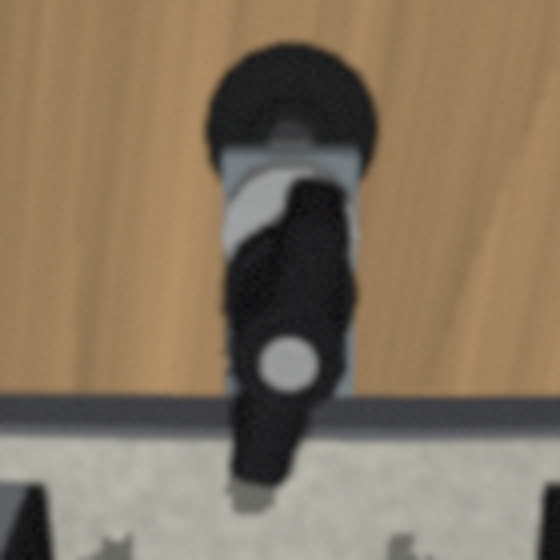

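View pics/d4zz.png

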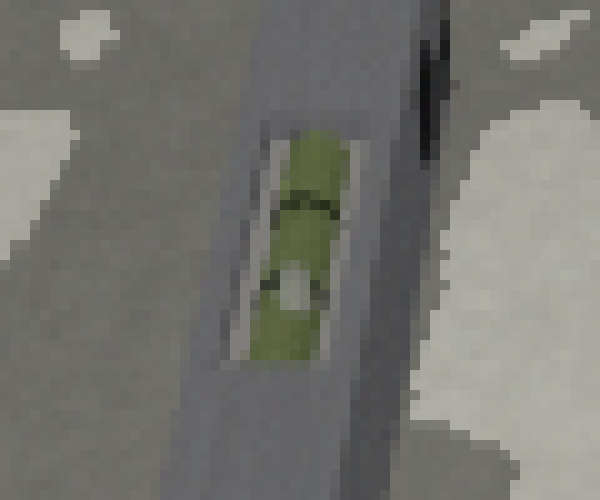

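View pics/s4zz.png

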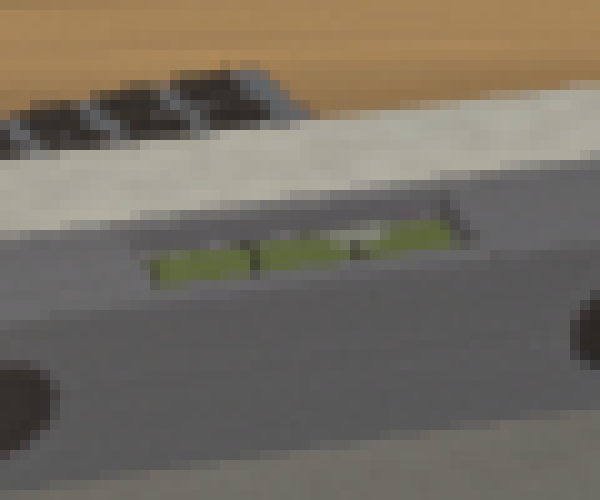

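Both views put the bubble on the +y line (side zoom row 287 against the line at 288; scene zoom column 357 against 355). That is about +10 mm, so about 1.7 rad clockwise. The wing points about 88°. I grip it and turn.

Run:
```python
from h import *
np.set_printoptions(precision=2,suppress=True)
g=178.
reach([*KN,0.235],down(g))
print(line_to([*KN,0.157],max_speed=.08,contact_N=6))
gripper_to(0.0,f_grip=35); st=get_state(); print(st['width'],st['eef_pos'],st['ft_force'],st['torque'],st['clock'])
for k in (0.6,1.2,1.6):
    reach([*KN,0.157],down(g-np.degrees(k))); st=get_state(); print(k,st['ft_force'],st['torque'],st['clock'])
pause(1.2)
s=shot('side','d5'); a=shot('scene','s5')
cv2.imwrite('pics/z5.png',np.hstack([cv2.resize(s['image'][237:287,194:234,::-1],None,fx=10,fy=10,interpolation=0)[:400],cv2.resize(a['image'][178:218,385:425,::-1],None,fx=10,fy=10,interpolation=0)]))
```

```text
False
0.010333150752615355 [ 0.58 -0.17  0.16] [ 3.67 -0.27  0.8 ] [ 0.   -0.56 -0.01] 18.5417
0.6 [1.89 0.72 2.91] [ 0.3  -0.22 -0.01] 19.1667
1.2 [0.16 2.76 5.7 ] [ 0.76  0.17 -0.04] 19.7917
1.6 [1.21 4.65 5.88] [ 1.22 -0.01 -0.1 ] 20.2583
```

View pics/z5.png

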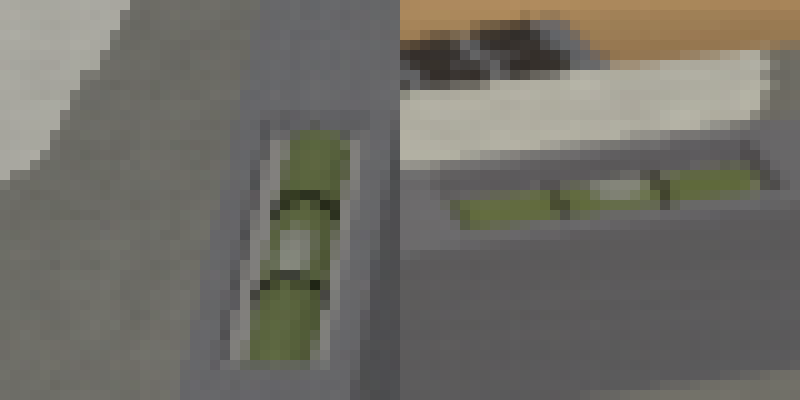

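View pics/s5.png

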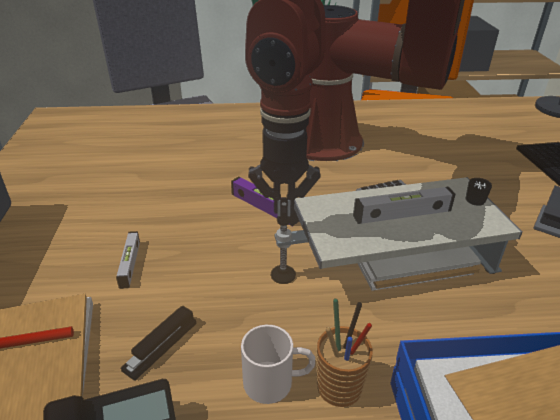

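The bubble is now between the lines, about 1 to 1.5 mm towards +y in both zooms. I turn 0.2 rad more, let go and look from close above.

Run:
```python
from h import *
np.set_printoptions(precision=2,suppress=True)
a=178-np.degrees(1.8)
reach([*KN,0.157],down(a)); gripper_to(0.04); 
line_to([*KN,0.25],max_speed=.15)
# look from above, jaws along level; camera is offset behind, offset unknown sign -> measure
reach([*SH,0.27],down(SA)); gripper_to(0.085)
pause(.3)
w=shot('wrist','w6'); s=shot('side','d6'); sc=shot('scene','s6'); print(get_state()['clock'],get_state()['width'], -w['R'].T@w['t'])
```

```text
24.9667 0.08535371368356595 [0.46 0.06 0.41]
```

View pics/w6.png

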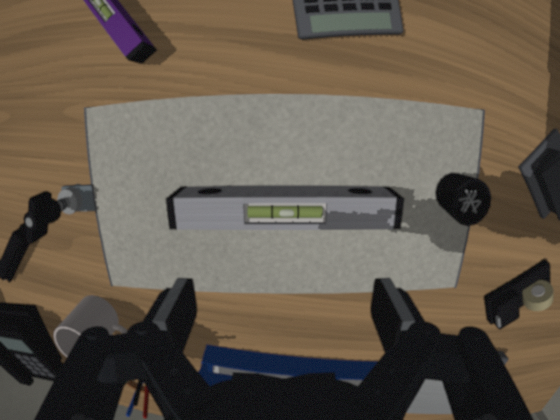

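View pics/s6.png

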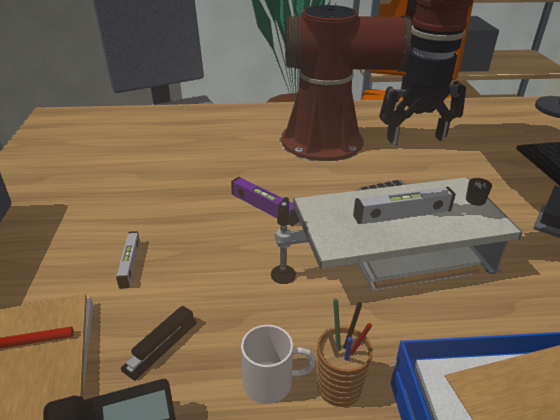

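Run:
```python
from h import *
s=dict(np.load('pics/w6.npz'))['image']; c=s[198:226,240:332,::-1]
cv2.imwrite('pics/w6z.png',cv2.resize(c,None,fx=8,fy=8,interpolation=0))
g=s[212:214,246:328].astype(int).mean(0); 
for i,r in enumerate(g): print(246+i,r.astype(int),end='; ')
```

```text
246 [101 101  93]; 247 [104 111  84]; 248 [113 125  80]; 249 [117 130  77]; 250 [115 130  76]; 251 [117 131  79]; 252 [116 130  77]; 253 [116 130  78]; 254 [117 130  77]; 255 [115 129  76]; 256 [116 130  78]; 257 [117 130  78]; 258 [115 130  76]; 259 [116 129  78]; 260 [116 128  76]; 261 [117 130  79]; 262 [117 130  78]; 263 [117 130  78]; 264 [116 129  77]; 265 [117 131  78]; 266 [116 130  77]; 267 [116 131  78]; 268 [118 131  78]; 269 [114 127  76]; 270 [ 99 111  68]; 271 [74 83 50]; 272 [71 79 48]; 273 [ 96 107  64]; 274 [112 125  74]; 275 [117 130  77]; 276 [118 132  78]; 277 [117 130  79]; 278 [125 137  92]; 279 [139 147 117]; 280 [156 162 144]; 281 [162 166 152]; 282 [164 168 153]; 283 [163 167 153]; 284 [162 165 151]; 285 [162 166 152]; 286 [163 166 152]; 287 [161 165 151]; 288 [160 163 149]; 289 [159 163 149]; 290 [157 161 147]; 291 [156 160 146]; 292 [150 155 140]; 293 [139 145 123]; 294 [124 135  95]; 295 [117 130  79]; 296 [106 118  70]; 297 [79 88 54]; 298 [66 73 45]; 299 [ 90 100  60]; 300 [111 125  74]; 301 [117 130  77]; 302 [118 131  79]; 303 [116 130  77]; 304 [116 130  78]; 305 [119 131  80]; 306 [117 130  78]; 307 [118 131  78]; 308 [118 131  79]; 309 [119 132  80]; 310 [116 130  77]; 311 [117 131  79]; 312 [118 131  78]; 313 [118 131  78]; 314 [118 130  78]; 315 [117 130  78]; 316 [117 130  78]; 317 [118 131  80]; 318 [117 130  78]; 319 [115 128  74]; 320 [113 127  76]; 321 [103 114  72]; 322 [ 95 100  78]; 323 [99 99 92]; 324 [100  99  97]; 325 [88 87 86]; 326 [81 79 82]; 327 [90 90 94];
```

View pics/w6z.png

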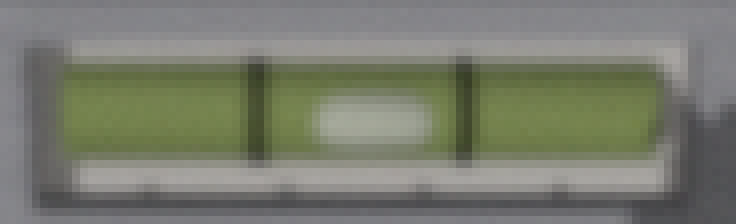

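Wrist view: the lines are at columns 271.6 and 297.9, the bubble centre at 286.3. That is about 1.1 mm off midway, inside the ±3 mm, with the knob free. Now I press with the open fingers straddling the window (about ±43 to 57 mm, on solid metal).

Run:
```python
from h import *
np.set_printoptions(precision=2,suppress=True)
line_to([*SH,0.17],max_speed=.1); pause(.3)
st=get_state(); print(st['ft_force'],st['eef_pos'])
print(line_to([*SH,0.138],max_speed=.012,contact_N=8))
st=get_state(); print(st['ft_force'],st['eef_pos'],st['clock'])
pause(.6); st=get_state(); print(st['ft_force'],st['torque'],st['eef_pos'],st['width'])
w=shot('wrist','w7'); s=shot('side','d7'); sc=shot('scene','s7')
```

```text
[-0.55 -0.25 -0.85] [0.54 0.08 0.17]
True
[-0.8  -1.46  6.13] [0.54 0.08 0.15] 28.1083
[-0.65 -0.58  6.6 ] [0.18 0.28 0.02] [0.54 0.08 0.15] 0.08474913931123877
```

View pics/w7.png

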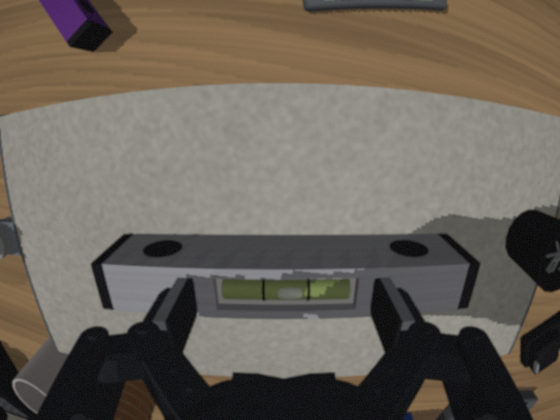

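View pics/s7.png

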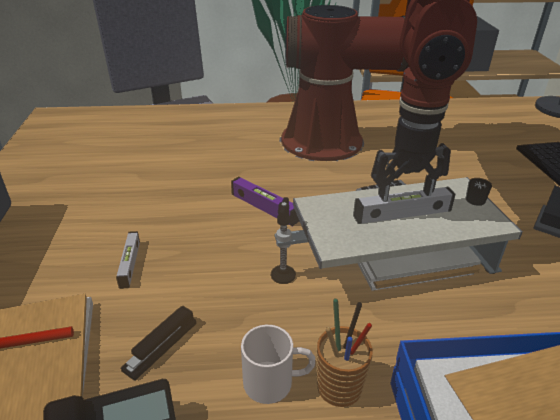

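The fingers rest on the bar on both sides of the window with about 7 N, and the bubble (about column 290) lies between lines 264 and 309. I trim the push to about 10 N and measure.

```bash
cat > b.py <<'E'
from h import *
def bub(s,rows,c0,c1):
    g=s['image'][rows[0]:rows[1],c0:c1].astype(float).mean(0); x=np.arange(c0,c1)
    return x,g
E
python3 - <<'E'
from b import *
np.set_printoptions(precision=2,suppress=True)
st=get_state(); z=st['eef_pos'][2]
for i in range(4):
    st=get_state(); print(st['eef_pos'],st['ft_force'],st['clock'])
    if st['ft_force'][2]>8.3: break
    z-=0.0005; line_to([*SH,z],max_speed=.01); pause(.3)
pause(1.0); print(get_state()['ft_force'],get_state()['torque'])
w=shot('wrist','w8'); s=shot('side','d8')
x,g=bub(w,(292,296),255,320); print([(a,*map(int,r)) for a,r in zip(x,g)])
cv2.imwrite('pics/w8z.png',cv2.resize(w['image'][270:315,200:370,::-1],None,fx=4.5,fy=4.5,interpolation=0))
E
```

```text
[0.54 0.08 0.15] [-1.88 -0.92  5.04] 28.8583
[0.54 0.08 0.15] [-1.65 -0.15  5.68] 29.4083
[0.54 0.08 0.15] [-1.72 -1.36  8.68] 29.9583
[-1.88 -0.79  7.76] [0.19 0.51 0.14]
[(np.int64(255), 76, 83, 50), (np.int64(256), 74, 83, 50), (np.int64(257), 76, 84, 51), (np.int64(258), 76, 84, 51), (np.int64(259), 75, 84, 50), (np.int64(260), 75, 83, 52), (np.int64(261), 65, 73, 44), (np.int64(262), 45, 49, 31), (np.int64(263), 23, 26, 17), (np.int64(264), 43, 47, 28), (np.int64(265), 66, 73, 45), (np.int64(266), 75, 84, 50), (np.int64(267), 76, 85, 52), (np.int64(268), 74, 83, 50), (np.int64(269), 76, 84, 51), (np.int64(270), 75, 84, 52), (np.int64(271), 76, 84, 51), (np.int64(272), 75, 84, 51), (np.int64(273), 74, 83, 51), (np.int64(274), 75, 85, 52), (np.int64(275), 76, 84, 52), (np.int64(276), 76, 85, 51), (np.int64(277), 78, 86, 58), (np.int64(278), 85, 90, 70), (np.int64(279), 92, 95, 83), (np.int64(280), 98, 100, 92), (np.int64(281), 100, 102, 93), (np.int64(282), 100, 103, 94), (np.int64(283), 101, 104, 95), (np.int64(284), 101, 104, 95), (np.int64(285), 103, 105, 96), (np.int64(286), 1
[... 338 characters left out ...]
64(297), 110, 112, 103), (np.int64(298), 111, 113, 104), (np.int64(299), 111, 113, 104), (np.int64(300), 111, 113, 104), (np.int64(301), 110, 112, 102), (np.int64(302), 103, 107, 95), (np.int64(303), 96, 102, 82), (np.int64(304), 95, 104, 70), (np.int64(305), 100, 111, 67), (np.int64(306), 95, 106, 63), (np.int64(307), 73, 82, 50), (np.int64(308), 44, 48, 31), (np.int64(309), 57, 64, 39), (np.int64(310), 92, 102, 63), (np.int64(311), 112, 124, 74), (np.int64(312), 118, 132, 79), (np.int64(313), 118, 132, 79), (np.int64(314), 118, 131, 78), (np.int64(315), 117, 131, 78), (np.int64(316), 119, 132, 80), (np.int64(317), 118, 132, 79), (np.int64(318), 117, 129, 78), (np.int64(319), 108, 120, 71)]
```

View pics/w8z.png

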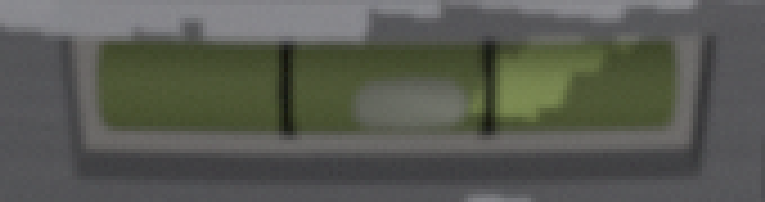

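While pressed, the bubble sits about 2.2 mm towards +y (lines at 263.1 and 308.3, bubble middle 290.6). That is still between the lines but too near the limit. There is ample time (31 s used), so I lift off, turn the knob 0.3 rad further and press again.

Run:
```python
from b import *
np.set_printoptions(precision=2,suppress=True)
line_to([*SH,0.17],max_speed=.05); line_to([*SH,0.26],max_speed=.2)
a=178-np.degrees(1.8)
gripper_to(0.05); reach([*KN,0.25],down(a)); print(line_to([*KN,0.157],max_speed=.08,contact_N=6))
gripper_to(0.0,f_grip=35); print(get_state()['width'],get_state()['ft_force'])
reach([*KN,0.157],down(a-np.degrees(.3))); print(get_state()['ft_force']); gripper_to(0.05)
line_to([*KN,0.25],max_speed=.15)
reach([*SH,0.26],down(SA)); gripper_to(0.085)
line_to([*SH,0.17],max_speed=.12); pause(.6)
w=shot('wrist','w9'); print(get_state()['clock'],get_state()['ft_force'])
cv2.imwrite('pics/w9z.png',cv2.resize(w['image'][240:300,200:370,::-1],None,fx=4.5,fy=4.5,interpolation=0))
```

```text
False
0.010231468554989246 [0.54 5.79 2.24]
[0.97 6.19 3.21]
40.0083 [ 0.33  0.23 -0.12]
```

View pics/w9z.png

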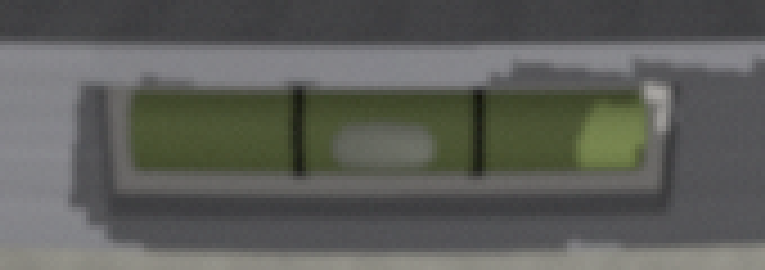

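View pics/w9.png

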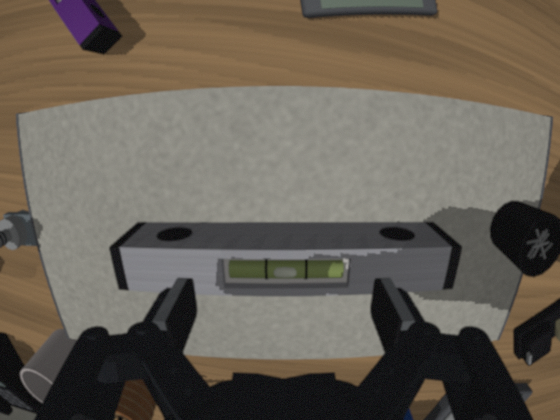

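Unpressed, the bubble is now about −0.4 mm from midway (zoom: lines 298 and 478, bubble middle 384). Press again.

Run:
```python
from b import *
np.set_printoptions(precision=4,suppress=True)
print(line_to([*SH,0.138],max_speed=.012,contact_N=9))
pause(.4); z=get_state()['eef_pos'][2]
for i in range(6):
    f=np.mean([(pause(.05),get_state()['ft_force'][2])[1] for _ in range(4)]); print(z,f,get_state()['clock'])
    if f>8.8: break
    z-=0.0004; line_to([*SH,z],max_speed=.01); pause(.3)
pause(1.2); print(get_state()['ft_force'],get_state()['torque'],get_state()['width'])
w=shot('wrist','w10'); s=shot('side','d10'); sc=shot('scene','s10')
cv2.imwrite('pics/w10z.png',cv2.resize(w['image'][255:315,200:370,::-1],None,fx=4.5,fy=4.5,interpolation=0)); print(get_state()['clock'])
```

```text
True
0.1488322439645177 6.451485356758797 42.3
0.14843224396451768 5.5397520423473186 43.05
0.14803224396451767 7.972894775798604 43.8
0.14763224396451766 10.076948626329218 44.55
[-2.3223 -0.9825  9.8601] [0.1855 0.524  0.0982] 0.08533585627670792
45.9
```

View pics/w10z.png

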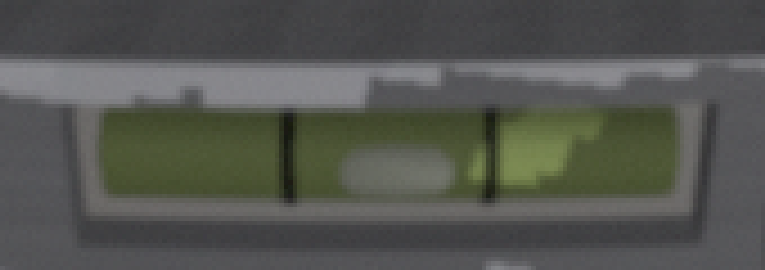

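View pics/s10.png

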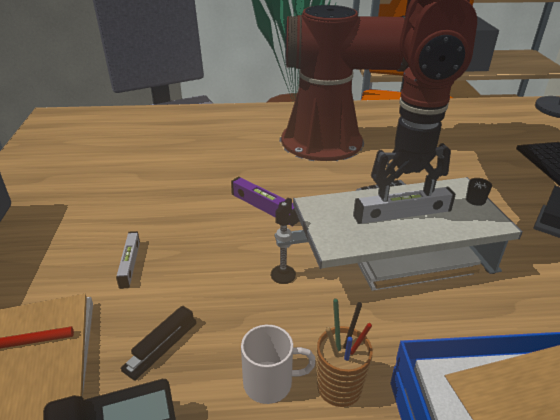

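While pressed with 9.9 N, the bubble middle is at 398 against a line midpoint of 389.5 in the zoom, about +0.85 mm. The scene is otherwise undisturbed.

```bash
python3 -c "
from plant import *
print(get_state()['ft_force'],get_state()['clock']); hand_in()"
```

```text
[-2.58099098 -0.83135126  9.26123019] 45.9
the job is handed in; nothing more can be done
```

I stood the larger aluminium level lengthwise in the middle of the shelf and let go. The bubble ran about 10 mm towards +y. I turned the knob about 2.1 rad clockwise in all, let go of it, and handed in at 45.9 s while still pressing on the level.

- **Bubble:** at about 0.4 mm from midway with nothing touching the level, and about 0.85 mm while pressed; the limit is 3 mm.
- **Push:** the last two force readings were 9.9 and 9.3 N, with both open fingers on the solid metal either side of the vial window.
- **Disagreement on the way:** after the first 1.8 rad the bubble read 1.1 mm free but 2.2 mm under the first press. That was too close to the limit, so I lifted off, turned about 0.3 rad more and pressed again.
- **Everything else:** the final picture shows the clip pot, stapler, mug and pencil pot apparently where they started, by eye only. I did not check the calculator, tape dispenser or hole punch at the end.

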